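Kit the marking order into the parts tray

TASK

Finish filling the blue tray for the next marking order: the two loose steel hexagon spacers go into the compartment where a steel spacer already stands, and the two loose round brass blanks go into the compartment where a brass blank already stands. Stand every part upright on the tray's floor without knocking or shoving the two that are already there. The brass hexagon spacer and the flanged steel bush belong to other orders: leave them where they stand.

Things in the scene. Friction and masses are not known exactly. Their poses are not given: they have to be found in the camera images.
- tray: open blue tray, fixed; 120 mm along its x, 160 along its y; origin: centre of its underside, z up. Floor 2 mm, walls 3 mm thick and 28 high; a 2 mm divider, 22 high, along x at y = 0 leaves two compartments of 114 (x) by 77 mm (y), centred at y = +39 and -39 mm. Which is for spacers varies: see the part standing in each, 28 to 40 mm from the tray's middle towards +x
- spacer_in_tray: steel-grey hexagon spacer standing on end, 14 mm across flats, 16 mm across corners, 30 mm tall; may be gripped across in any direction; origin at the centre of its underside, z up along it. This one already stands in the tray, loose, and marks the spacers' compartment
- blank_in_tray: brass-yellow turned blank standing on end: round, 21 mm thick head and foot with a thinner waist, 42 mm tall; origin at the centre of its underside, z up along it. This one already stands in the tray, loose, and marks the blanks' compartment
- spacer_1: steel-grey hexagon spacer standing on end, 14 mm across flats, 16 mm across corners, 30 mm tall; may be gripped across in any direction; origin at the centre of its underside, z up along it. Loose on the table, to be put in the tray; same as spacer_2
- spacer_2: steel-grey hexagon spacer standing on end, 14 mm across flats, 16 mm across corners, 30 mm tall; may be gripped across in any direction; origin at the centre of its underside, z up along it. Loose on the table, to be put in the tray; same as spacer_1
- blank_1: brass-yellow turned blank standing on end: round, 21 mm thick head and foot with a thinner waist, 42 mm tall; origin at the centre of its underside, z up along it. Loose on the table, to be put in the tray; same as blank_2
- blank_2: brass-yellow turned blank standing on end: round, 21 mm thick head and foot with a thinner waist, 42 mm tall; origin at the centre of its underside, z up along it. Loose on the table, to be put in the tray; same as blank_1
- brass_spacer: brass-yellow hexagon spacer, the same shape and size as the steel ones (14 by 16 mm, 30 mm tall), standing loose on the table, not wanted; origin at the centre of its underside, z up
- steel_bush: steel-grey round bush standing loose on the table, not wanted: flange 34 mm across and 7 mm high, above it a 22 mm thick neck with a bore, 26 mm tall in all; origin at the centre of its underside, z up
- socket_strip (a point): middle of the top of the cream socket strip, a fixed obstacle on the table: 160 mm long, 56 mm wide, 36 mm high, its long side turned 38 degrees to the left of straight ahead (world +x). Behind it a fixed black cable comes down from 100 mm height at x 0.65, y -0.06 to 30 mm at x 0.66, y -0.22 and on to the table at x 0.70, y -0.30; keep the fingers off both
Things that resemble listed ones, but are neither listed nor needed, are in the scene too. What is shaped like the blank_1 but pink or red is not meant. What is meant by the steel_bush is not red, and is the larger of those in its own colour.

How it is judged (in metres and radians):
At the end, for the whole second after the job is handed in: All three steel hexagon spacers stand upright (within 0.15 rad) on the floor of one compartment and all three brass blanks in the other, at rest; the two that were there have moved less than 30 mm, and the brass hexagon spacer and the steel bush less than 20 mm (x of spacer_1 in the frame of tray between -0.055 and 0.055 m and z of spacer_1 in the frame of tray between -0.002 and 0.008 m and angle between each of spacer_1, spacer_2, blank_1, blank_2, spacer_in_tray, blank_in_tray, steel_bush, brass_spacer's own z axis and vertical below 0.15 rad and linear speed of each of spacer_1, spacer_2, blank_1, blank_2, spacer_in_tray, blank_in_tray below 0.01 m/s and x of spacer_2 in the frame of tray between -0.055 and 0.055 m and z of spacer_2 in the frame of tray between -0.002 and 0.008 m and x of blank_1 in the frame of tray between -0.055 and 0.055 m and z of blank_1 in the frame of tray between -0.002 and 0.008 m and x of blank_2 in the frame of tray between -0.055 and 0.055 m and z of blank_2 in the frame of tray between -0.002 and 0.008 m and x of spacer_in_tray in the frame of tray between -0.055 and 0.055 m and z of spacer_in_tray in the frame of tray between -0.002 and 0.008 m and x of blank_in_tray in the frame of tray between -0.055 and 0.055 m and z of blank_in_tray in the frame of tray between -0.002 and 0.008 m and ((y of spacer_in_tray in the frame of tray between 0.004 and 0.075 m and y of spacer_1 in the frame of tray between 0.004 and 0.075 m and y of spacer_2 in the frame of tray between 0.004 and 0.075 m and y of blank_in_tray in the frame of tray between -0.075 and -0.004 m and y of blank_1 in the frame of tray between -0.075 and -0.004 m and y of blank_2 in the frame of tray between -0.075 and -0.004 m) or (y of spacer_in_tray in the frame of tray between -0.075 and -0.004 m and y of spacer_1 in the frame of tray between -0.075 and -0.004 m and y of spacer_2 in the frame of tray between -0.075 and -0.004 m and y of blank_in_tray in the frame of tray between 0.004 and 0.075 m and y of blank_1 in the frame of tray between 0.004 and 0.075 m and y of blank_2 in the frame of tray between 0.004 and 0.075 m)) and distance of each of spacer_in_tray, blank_in_tray from where it was at the start of the episode below 0.03 m and distance of each of steel_bush, brass_spacer from where it was at the start of the episode below 0.02 m); the robot touches nothing.
It fails at once if a part of another order (brass hexagon spacer or steel bush) is shifted by more than 20 mm or knocked over (distance of any of steel_bush, brass_spacer from where it was at the start of the episode above 0.02 m or angle between any of steel_bush, brass_spacer's own z axis and vertical above 0.5 rad).
It fails at once if a part that stood in the tray from the start is shifted by more than 30 mm or knocked over (distance of any of spacer_in_tray, blank_in_tray from where it was at the start of the episode above 0.03 m or angle between any of spacer_in_tray, blank_in_tray's own z axis and vertical above 0.5 rad).
It also fails if it takes over 90 s, if anything falls off the work surface, if the arm or the gripper's body presses on something with over 40 N, if the wrist force passes 120 N, or if a joint passes its speed limit or range.

ROBOT

A 6-joint arm with a two-finger parallel gripper is mounted at the origin on a cart in front of the work surface, level with it; the furniture and walls round the work are solid. World frame = base frame: x ahead of the robot, y to its left, z up, the work surface at z = 0. Lengths are in mm, angles in rad, forces in N, time in s.
With the tool pointing down it reaches from about 350 to 950 mm from the base axis. Payload 17.4 kg.
Tool frame: the origin (TCP) lies midway between the tips of the shut fingers; the grasp point (between the pads) lies 19 mm behind it (grasp_offset is the distance from the TCP to the grasp point, in mm); z points along the fingers, y is the line along which they close (so a half turn about z gives the same grasp; the last joint's range is limited). The gripper opens to 93 mm and grips with 3 to 60 N. Pads are 15 mm wide; open, the fingers measure 128 mm over their backs; the gripper's body (75 mm by 188 mm) begins 65 mm behind the grasp point.
Start: joints at [-0.815, 0.116, 1.442, -0, 1.584, -0.038], TCP at [481.286, -473.282, 218.646] pointing down, gripper open.
Joint ranges: [-2.83, 2.83], [-0.83, 2.19], [0.07, 2.5], [-1.14, 4.28], [0.01, 3], [-2.97, 2.97]. Speed limits (rad/s): [1.89, 1.89, 2.22, 3.14, 3.14, 3.14].

INTERFACE

Orientations are given as a unit quaternion [w, x, y, z].
In Python, from workcell import * gives the robot as it stands.
- The arm moves only by the tool send_rows, never from a script. Its argument "steps" is a list of rows, each a list of 6 numbers: the shift along the tool's x, y, z in cm, then the turn, a rotation vector about the tool's x, y, z in rad. A call has exactly 10 rows; each row shifts and turns the commanded pose from where the row before left it, along the tool's axes as they then stand; what a row does not reach is not made up. A row lasts 1/8 s, in which the tool goes at most 62.5 mm and 10.7 degrees, less where a joint would pass 70% of its speed; a pose out of reach is approached as far as the arm can. A call with a gripper value outside its range is refused whole. "fingers" is the closure, from 0 (fully open) to 1 (shut), set as the call begins (left out, the last holds). The fingers move at their own pace and stop on an object; "newtons" is the grip in N (left out, the last holds). Time passes only in rows, so rows that do not move let the fingers close, or fill a call up. It gives the time, the measured TCP pose, the force, the opening and the grip force at its end, in the units of the state.
- get_obs(): the state, without advancing time (a new reading comes with each control period).
- camera(name): name is "scene" or "side" or "wrist"; returns a dict with "frame" (420x560x3 uint8, red, green, blue), "depth" (420x560 float32, mm along the optical axis (not along the pixel's ray), 0 where there is no reading), "fx", "fy", "cx", "cy" (pixels), "cam_to_world" (4x4, takes a point from camera to world coordinates); the wrist camera has in their place "T_tool_cam" (4x4, takes a point from camera to tool coordinates, whose origin is the TCP and whose axes are the flange's). Camera axes: x right, y down, z forward; pixel columns grow to the right and rows downward; lengths in mm; the calibration is good to about 2 mm. A picture is of the moment at which its call begins: read the wrist's pose just before it.
- close_job(): hands the job in; it is judged then, once.
Trained networks look in a picture, given as the dict that the camera call returned (one of the last four; its "shot" number tells which), for a name from the list of things; names that differ only in an ending like _2 or _b are one class to them, and where a whole thing is asked for, a point or a joint stands for the part that bears it (a point fixed in the world has none). Each returns a list of dicts, best first, with "p" (0 to 1); they miss things now and then, are a little off and sometimes report something else, mostly with a low value. They report only what shows in the picture. A call takes as long as a camera call. They do not tell look-alikes from the thing itself.
- find_in(label, picture): "box" ([left, top, right, bottom] in pixels, round what is visible of it).
The state is a dict: "time_s": time; "joint_pos": joint angles; "joint_velocities": joint speeds; "joint_torque": joint torques, N m; "position": TCP position; "tool_rot": TCP orientation; "force": force on the tool from outside, world axes, zero at the start; "wrist_torque": the same for the moment, N m; "opening": opening from 0.0 (shut) to 1.0 (fully open); "finger_force": force on a finger pad.
Only numpy, scipy, OpenCV 4.12 (cv2) and the standard library are available. Lean on these libraries where they do the work, as an engineer would, in place of code of your own. Each camera call takes 0.05 s, during which the arm holds its last target. There are 200 camera calls.

## Working session

There is one attempt and no reset: what is moved stays moved. The work goes in short steps, Python scripts to look and compute and a tool call to move; the robot and the scene stay as the last step left them, time stands still between calls to the robot, and variables do not carry over. Pictures are saved under pics/ and viewed, at most 14 in all, crops included, and the job is handed in when it is done.

Besides the shell and the picture viewer there is one more tool, called after "Emit:" as name(argument=value, ...) on one line, values as JSON. send_rows: Moves the arm, as the interface text tells. Its arguments: {"type":"object","properties":{"steps":{"type":"array","items":{"type":"array","items":{"type":"number"}}},"fingers":{"type":"number"},"newtons":{"type":"number"}},"required":["steps"]}

```bash
mkdir -p pics; ls
cat > h.py <<'E'
from workcell import *
import numpy as np, cv2
from scipy.spatial.transform import Rotation as R
def cloud(p,T=None):
    d=p["depth"]; v,u=np.indices(d.shape)
    P=np.stack([(u-p["cx"])/p["fx"]*d,(v-p["cy"])/p["fy"]*d,d,np.ones_like(d)],-1)
    T=np.array(p["cam_to_world"] if T is None else T)
    return (P@T.T)[...,:3]
def tool():
    o=get_obs(); q=o["tool_rot"]; T=np.eye(4)
    T[:3,:3]=R.from_quat([q[1],q[2],q[3],q[0]]).as_matrix(); T[:3,3]=o["position"]; return T,o
def save(n,f): cv2.imwrite(f"pics/{n}.png",cv2.cvtColor(np.ascontiguousarray(f),cv2.COLOR_RGB2BGR))
E
python3 - <<'E'
from h import *
T,o=tool(); print(o); print(T.round(3))
for c in ["scene","side"]:
    p=camera(c); save(c,p["frame"]); X=cloud(p); np.savez(f"{c}.npz",X=X,f=p["frame"],d=p["depth"])
    print(c,np.array(p["cam_to_world"]).round(2).tolist(),p["fx"])
    for l in ["spacer_1","blank_1","brass_spacer","steel_bush","tray"]:
        for r in find_in(l,p):
            if r["p"]<.2: continue
            b=np.array(r["box"]).astype(int); S=X[b[1]:b[3]+1,b[0]:b[2]+1]; dd=p["depth"][b[1]:b[3]+1,b[0]:b[2]+1]
            S=S[dd>0]; t=S[S[:,2]>np.percentile(S[:,2],97)-4] if len(S) else S
            print(l,round(r["p"],2),b.tolist(),t.mean(0).round(0) if len(t) else None)
E
```

```text
pics
{'time_s': 0.0, 'joint_pos': array([-8.14809515e-01,  1.16467419e-01,  1.44226609e+00, -1.03144459e-05,
        1.58399424e+00, -3.78077513e-02]), 'joint_velocities': array([-0.0018506 , -0.00040751,  0.00131827, -0.00042469,  0.00206069,
       -0.00050163]), 'joint_torque': array([-2.31577394e-05, -7.21271253e+01, -6.22597003e+01,  7.80087942e-02,
        2.39387940e-02, -1.33718354e-04]), 'position': array([ 481.13461367, -473.13544478,  217.91718659]), 'tool_rot': array([-5.29535700e-04,  9.22264691e-01,  3.86558557e-01, -2.04276639e-04]), 'force': array([-0.68675734, -0.22888831,  0.20947078]), 'wrist_torque': array([-0.00577485, -0.01303807,  0.00134983]), 'finger_force': 0.0, 'opening': 0.9997369333360997}
[[ 7.01000e-01  7.13000e-01 -1.00000e-03  4.81135e+02]
 [ 7.13000e-01 -7.01000e-01  1.00000e-03 -4.73135e+02]
 [ 0.00000e+00 -1.00000e-03 -1.00000e+00  2.17917e+02]
 [ 0.00000e+00  0.00000e+00  0.00000e+00  1.00000e+00]]
scene [[-0.85, -0.32, 0.41, 121.53], [-0.52, 0.5, -0.69, 379.09], [0.02, -0.8, -0.6, 579.86], [0.0, 0.0, 0.0, 1.0]] 426.8144684604087
blank_1 0.78 [281
[... 338 characters left out ...]
05, 247, 221] [ 590. -223.   24.]
steel_bush 0.51 [286, 279, 297, 296] [379. -94.  17.]
tray 0.92 [262, 177, 334, 234] [ 497. -320.   30.]
side [[-0.81, -0.29, 0.51, 41.87], [-0.59, 0.4, -0.7, 380.03], [0.0, -0.87, -0.5, 509.28], [0.0, 0.0, 0.0, 1.0]] 542.6380638161245
spacer_1 0.77 [152, 279, 165, 306] [550. -24.  27.]
spacer_1 0.56 [211, 295, 220, 314] [466. -52.  27.]
blank_1 0.7 [281, 250, 292, 279] [ 436. -182.   40.]
blank_1 0.64 [224, 196, 240, 220] [ 622. -274.   39.]
brass_spacer 0.75 [259, 277, 269, 295] [ 437. -122.   28.]
steel_bush 0.76 [217, 216, 237, 236] [ 586. -220.   25.]
steel_bush 0.7 [276, 306, 293, 325] [379. -96.  17.]
tray 0.57 [258, 189, 312, 252] [ 508. -325.   40.]
```

Run:
```python
import cv2
a=cv2.imread("pics/side.png");cv2.imwrite("pics/side_c.png",cv2.resize(a[150:390,100:420],(800,600),interpolation=cv2.INTER_CUBIC))
a=cv2.imread("pics/scene.png");cv2.imwrite("pics/scene_c.png",cv2.resize(a[150:330,160:400],(800,600),interpolation=cv2.INTER_CUBIC))
```

```text
(no output)
```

View pics/side_c.png

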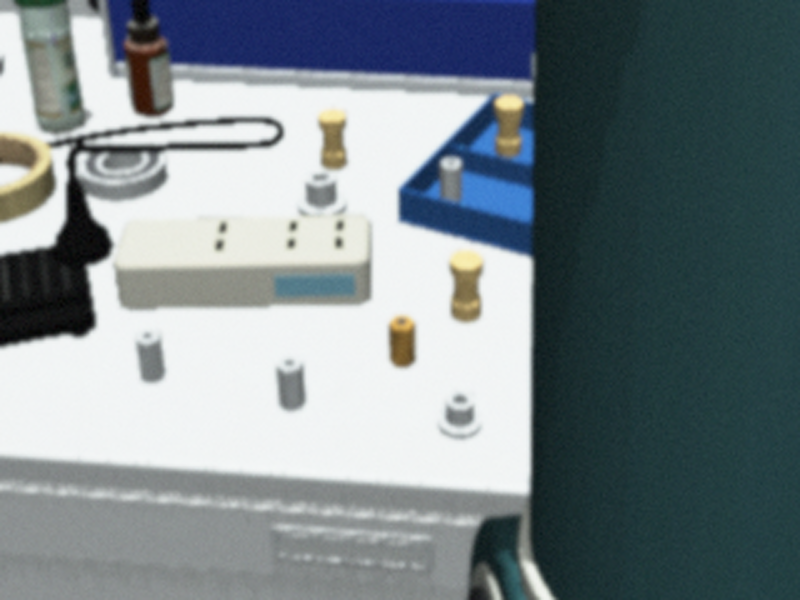

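View pics/scene_c.png

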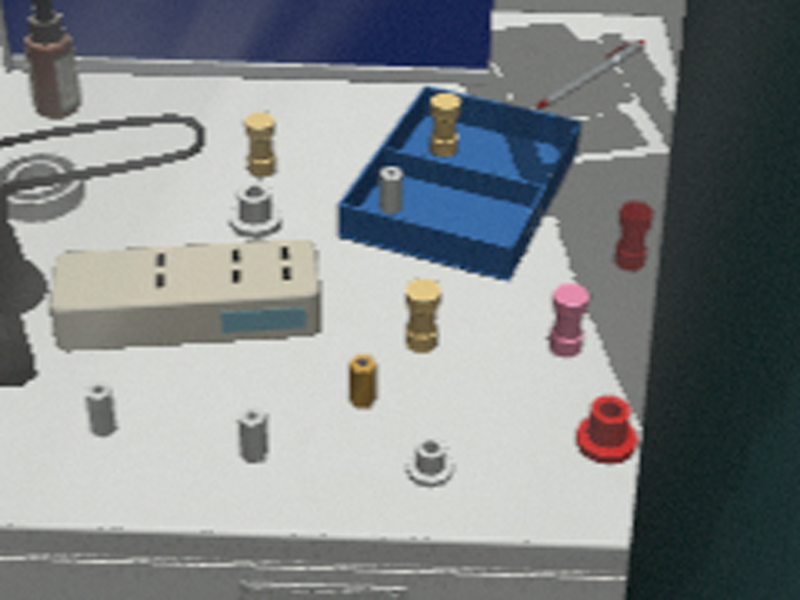

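The side view shows the steel spacers at about (152,357) and (290,384) in the crop. It also shows the brass hexagon at (402,340), blanks at (333,138) and (466,286), and the large bush at (321,195), close to the far blank. In the scene crop, the tray's near compartment holds the steel spacer (391,188) and the far one holds the brass blank (446,125).

```bash
cat >> h.py <<'E'
def fit(X,ok,xy,zlo,zhi,rad,r0):
    """circle of known radius through the visible body points near xy"""
    from scipy.optimize import least_squares
    c=np.array(xy,float)
    m=ok&(np.hypot(X[...,0]-c[0],X[...,1]-c[1])<rad)&(X[...,2]>zlo)&(X[...,2]<zhi)
    P=X[m][:,:2]
    if len(P)<8: return None,len(P)
    s=least_squares(lambda a:np.hypot(*(P-a).T)-r0,P.mean(0)+(0,0),loss="soft_l1",f_scale=1.5)
    return s.x.round(1),len(P)
def top(X,ok,xy,z,rad=15):
    m=ok&(np.hypot(X[...,0]-xy[0],X[...,1]-xy[1])<rad)&(abs(X[...,2]-z)<2.5); P=X[m]
    return (((P.max(0)+P.min(0))/2)[:2].round(1),P.mean(0).round(1),len(P)) if len(P) else None
def tray(X,f,ok):
    hsv=cv2.cvtColor(np.ascontiguousarray(f),cv2.COLOR_RGB2HSV)
    m=ok&(abs(hsv[...,0].astype(int)-108)<14)&(hsv[...,1]>120)&(X[...,2]>24.5)&(X[...,2]<32)&(np.hypot(X[...,0]-520,X[...,1]+320)<180)
    P=X[m][:,:2].astype(np.float32); return cv2.minAreaRect(P),len(P),P
E
python3 - <<'E'
from h import *
for c in ["scene","side"]:
    z=np.load(c+".npz"); X,f,ok=z["X"],z["f"],z["d"]>0
    print(c,tray(X,f,ok)[:2])
    for n,xy,h in [("b1",(436,-180),42),("b2",(621,-273),42),("s1",(551,-24),30),("s2",(467,-53),30),("brs",(438,-120),30),("bush",(588,-222),26)]:
        print(n,top(X,ok,xy,h-.5))
    m=ok&(X[...,2]>33)&(X[...,2]<46)&(X[...,0]>400)&(X[...,0]<700)&(X[...,1]<-230)&(X[...,1]>-480)
    P=X[m]; print("tall near tray",P[:: max(1,len(P)//12)].round(0).tolist())
T,o=tool(); p=camera("wrist"); print(np.array(p["T_tool_cam"]).round(2).tolist(),p["fx"])
save("w0",p["frame"]); X=cloud(p,T@np.array(p["T_tool_cam"])); print(tray(X,p["frame"],p["depth"]>0)[:2])
E
```

```text
scene (((521.5438842773438, -355.27838134765625), (184.047119140625, 277.0093994140625), 46.19369888305664), 350)
b1 (array([ 436.3, -179.7]), array([ 435.9, -179.6,   41. ]), 65)
b2 (array([ 622.6, -275. ]), array([ 622.5, -274.4,   41.3]), 41)
s1 (array([549.6, -22.8]), array([550.1, -22.6,  29.3]), 36)
s2 (array([466.9, -51.7]), array([467.1, -51.5,  29.1]), 41)
brs (array([ 439.3, -119.1]), array([ 439. , -118.2,   28.9]), 37)
bush (array([ 590.8, -222.1]), array([ 590.8, -222.6,   24.9]), 40)
tall near tray [[700.0, -376.0, 45.0], [685.0, -381.0, 42.0], [607.0, -428.0, 44.0], [653.0, -402.0, 39.0], [573.0, -450.0, 41.0], [647.0, -402.0, 38.0], [571.0, -451.0, 39.0], [614.0, -425.0, 35.0], [604.0, -429.0, 33.0], [522.0, -371.0, 44.0], [518.0, -370.0, 35.0], [619.0, -278.0, 41.0], [613.0, -272.0, 35.0]]
side (((565.16259765625, -321.25604248046875), (142.04983520507812, 246.13563537597656), 33.4697151184082), 329)
b1 (array([ 436.6, -182.8]), array([ 436.7, -182.4,   40.4]), 81)
b2 (array([ 623.3, -276.9]), array([ 623.3, -276.4,   40.1]), 45)
s1 (array([550.2, -25. ]), array([550.8, -24.8,  28.2]), 40)
s2 (array([467.6, -54.7]), array([467. , -54.4,  28.2]), 50)
brs (array([ 439.7, -120.7]), array([ 439.2, -121.2,   28.4]), 43)
bush (array([ 591.3, -225.4]), array([ 591.2, -225.2,   24.2]), 40)
tall near tray [[693.0, -385.0, 46.0], [688.0, -383.0, 41.0], [695.0, -378.0, 39.0], [602.0, -432.0, 44.0], [640.0, -409.0, 40.0], [685.0, -385.0, 35.0], [589.0, -438.0, 41.0], [610.0, -429.0, 36.0], [593.0, -440.0, 34.0], [526.0, -375.0, 42.0], [637.0, -279.0, 38.0], [616.0, -280.0, 40.0], [621.0, -269.0, 33.0]]
[[-0.0, -0.97, -0.26, 72.25], [1.0, -0.0, -0.0, 1.0], [-0.0, -0.26, 0.97, -165.08], [0.0, 0.0, 0.0, 1.0]] 290.1673810750508
(((522.7371215820312, -358.6153564453125), (187.66000366210938, 276.0667724609375), 47.10543441772461), 1132)
```

View pics/w0.png

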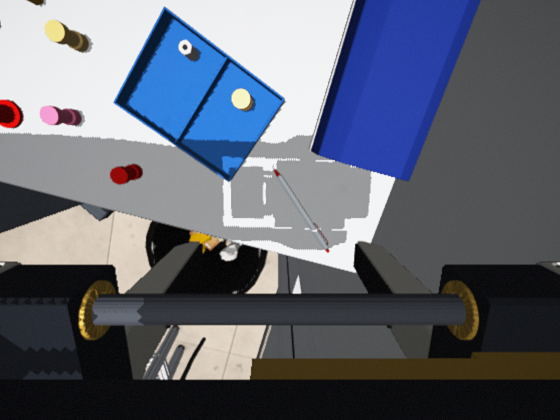

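The wrist view shows the tray whole, with corners near (165,8), (284,100), (229,180) and (116,100). The spacer is at (185,47), the blank at (241,99), and there's a separate blue board on the right. I'll isolate the tray by image component.

```bash
cat >> h.py <<'E'
def tray2(X,f,d,near):
    hsv=cv2.cvtColor(np.ascontiguousarray(f),cv2.COLOR_RGB2HSV)
    m=((abs(hsv[...,0].astype(int)-107)<15)&(hsv[...,1]>110)&(d>0)&(np.hypot(X[...,0]-near[0],X[...,1]-near[1])<125)&(X[...,2]<34)).astype(np.uint8)
    n,l,s,c=cv2.connectedComponentsWithStats(m)
    k=1+np.argmax(s[1:,4]); m=(l==k)
    rim=m&(X[...,2]>24); P=X[rim][:,:2].astype(np.float32)
    print("z rim",np.percentile(X[m][:,2],[1,30,50,95]).round(1))
    (c,wh,a)=cv2.minAreaRect(P); b=cv2.boxPoints((c,wh,a)); return c,wh,a,b.round(1).tolist(),len(P)
E
python3 - <<'E'
from h import *
z=np.load("scene.npz"); print(tray2(z["X"],z["f"],z["d"],(490,-330)))
T,o=tool(); p=camera("wrist");X=cloud(p,T@np.array(p["T_tool_cam"]));d=p["depth"]
print(tray2(X,p["frame"],d,(490,-330)))
for uv in [(241,99),(185,44),(60,30)]: print(X[uv[1],uv[0]].round(1), top(X,d>0,X[uv[1],uv[0]],X[uv[1],uv[0]][2]))
m=(d>0)&(X[...,2]>60)&(X[...,0]>550)&(X[...,0]<760)&(X[...,1]<-330); print(X[m].max(0) if m.any() else 0)
z=np.load("scene.npz");X=z["X"];m=(z["d"]>0)&(X[...,0]>550)&(X[...,0]<760)&(X[...,1]<-350)&(X[...,1]>-480);print(X[m][:,2].max())
E
```

```text
z rim [-0.4  2.2  7.6 26.4]
((490.8251037597656, -328.25274658203125), (120.591064453125, 163.25555419921875), 9.860645294189453, [[417.3999938964844, -258.20001220703125], [445.3999938964844, -419.0], [564.2000122070312, -398.29998779296875], [536.2999877929688, -237.5]], 249)
z rim [-0.5  1.1  1.6 26. ]
((492.9344177246094, -331.2633361816406), (119.0353012084961, 159.84085083007812), 9.877373695373535, [[420.6000061035156, -262.70001220703125], [448.0, -420.20001220703125], [565.2999877929688, -399.79998779296875], [537.9000244140625, -242.3000030517578]], 1065)
[ 529.2 -367.6   43.5] (array([ 529.9, -366.8]), array([ 529.9, -366.7,   43.3]), 307)
[ 526.4 -283.5   29.3] (array([ 524.5, -285.9]), array([ 524.2, -286.6,   30.3]), 117)
[ 443.6 -188.3   41.8] (array([ 439.7, -183.8]), array([ 439.9, -184.4,   40.9]), 330)
[ 759.983353   -390.66597563  326.88821716]
107.0110151888772
```

```bash
cat >> h.py <<'E'
def go(xyz,yaw=None):
    """needed shift in tool axes now (cm) to a world target; yaw = target closing direction deg"""
    T,o=tool(); s=T[:3,:3].T@(np.array(xyz)-T[:3,3])/10
    y=np.degrees(np.arctan2(T[1,1],T[0,1])); e=(0 if yaw is None else (yaw-y+90)%180-90)
    rv=R.from_matrix(T[:3,:3]).inv()*R.from_euler("z",e,degrees=True)*R.from_matrix(T[:3,:3])
    # level the tool as well
    print("shift cm",s.round(2),"turn about z rad",rv.as_rotvec().round(3),"yaw",y.round(1),"pos",T[:3,3].round(1),"down",T[:3,2].round(4))
E
python3 - <<'E'
from h import *
z=np.load("scene.npz"); X=z["X"]; ok=z["d"]>0; f=z["f"].astype(int)
m=ok&(X[...,2]>32)&(X[...,2]<40)&(X[...,0]>450)&(X[...,0]<700)&(X[...,1]>-220)&(X[...,1]<0)&(f[...,0]>150)
m=cv2.morphologyEx(m.astype(np.uint8),cv2.MORPH_OPEN,np.ones((3,3)))>0
r=cv2.minAreaRect(X[m][:,:2].astype(np.float32)); print(r,cv2.boxPoints(r).round(0).tolist())
m=ok&(X[...,2]>85)&(X[...,0]>400)&(X[...,0]<800)&(X[...,1]<100)&(X[...,1]>-420)
import collections
print(sorted(collections.Counter(map(tuple,(X[m][:,:2]//40*40).astype(int).tolist())).items()))
go((437.5,-182,130))
E
```

```text
((569.21923828125, -124.1375732421875), (159.2043914794922, 57.73564529418945), 37.516326904296875) [[489.0, -150.0], [524.0, -196.0], [650.0, -99.0], [615.0, -53.0]]
[((400, -440), 338), ((400, -400), 218), ((440, -440), 77), ((440, -400), 122), ((600, -440), 21), ((600, -80), 41), ((640, -440), 142), ((640, -400), 34), ((640, -120), 30), ((640, -80), 33), ((680, -440), 70), ((680, -400), 196), ((720, -440), 56), ((720, -400), 197), ((720, -360), 73), ((760, -440), 41), ((760, -400), 115), ((760, -360), 218), ((760, -320), 1), ((760, -280), 35)]
shift cm [ 17.7  -23.55   8.87] turn about z rad [ 0. -0.  0.] yaw -44.5 pos [ 481.3 -473.3  218.6] down [ 0.  0. -1.]
```

Emit:
send_rows(steps=[[1.77, -2.355, 0, 0, 0, 0], [1.77, -2.355, 0, 0, 0, 0], [1.77, -2.355, 0, 0, 0, 0], [1.77, -2.355, 0, 0, 0, 0], [1.77, -2.355, 1.3, 0, 0, 0], [1.77, -2.355, 1.3, 0, 0, 0], [1.77, -2.355, 1.3, 0, 0, 0], [1.77, -2.355, 1.3, 0, 0, 0], [1.77, -2.355, 1.3, 0, 0, 0], [1.77, -2.355, 1.3, 0, 0, 0]], fingers=0.57, newtons=15)

```text
time_s: 1.95
position: [437.3, -181.1, 140.4]
tool_rot: [0.0, 0.922, 0.386, 0.0]
force: [-0.3, 0.5, 0.4]
opening: 0.432
finger_force: 0.0
```

Run:
```python
from h import *
T,o=tool(); p=camera("wrist");X=cloud(p,T@np.array(p["T_tool_cam"]));d=p["depth"]; save("w1",p["frame"])
print(T[:3,3],o["opening"])
for n,xy,h in [("b1",(437.5,-182),42),("s2",(467,-53),30),("brs",(438,-120),30)]: print(n,top(X,d>0,xy,h-1))
go((437.5,-182,19))
```

```text
[ 437.25616541 -181.07481509  140.37785426] 0.43190574493967604
b1 (array([ 438.8, -183.2]), array([ 439. , -182.8,   40.9]), 374)
s2 (array([469.4, -54.6]), array([469.5, -54.8,  28.8]), 203)
brs (array([ 441.6, -122.1]), array([ 442. , -122. ,   28.9]), 193)
shift cm [-0.17  0.35 11.96] turn about z rad [0. 0. 0.] yaw -44.5 pos [ 436.4 -178.5  138.7] down [-0.0013  0.0017 -1.    ]
```

View pics/w1.png

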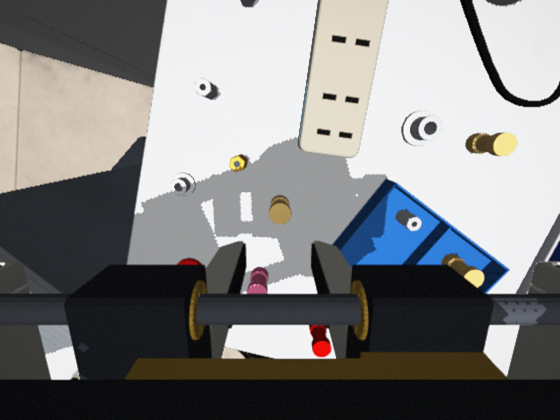

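The view shows blank_1 at (280,209), centred between the open fingers. The brass hexagon is at (237,163), clear of them.

Emit:
send_rows(steps=[[0, 0.05, 1.8, 0, 0, 0], [0, 0, 1.8, 0, 0, 0], [0, 0, 1.8, 0, 0, 0], [0, 0, 1.8, 0, 0, 0], [0, 0, 1.6, 0, 0, 0], [0, 0, 1.4, 0, 0, 0], [0, 0, 1.1, 0, 0, 0], [0, 0, 0.8, 0, 0, 0], [0, 0, 0, 0, 0, 0], [0, 0, 0, 0, 0, 0]])

```text
time_s: 3.25
position: [438.1, -182.4, 20.1]
tool_rot: [0.0, 0.922, 0.387, 0.0]
force: [-0.2, 0.2, 0.1]
opening: 0.429
finger_force: 0.0
```

Emit:
send_rows(steps=[[0, 0, 0, 0, 0, 0], [0, 0, 0, 0, 0, 0], [0, 0, 0, 0, 0, 0], [0, 0, 0, 0, 0, 0], [0, 0, 0, 0, 0, 0], [0, 0, 0, 0, 0, 0], [0, 0, 0, 0, 0, 0], [0, 0, -0.2, 0, 0, 0], [0, 0, -0.4, 0, 0, 0], [0, 0, -0.8, 0, 0, 0]], fingers=1, newtons=20)

```text
time_s: 4.5
position: [437.6, -182.2, 33.8]
tool_rot: [-0.0, 0.922, 0.387, -0.0]
force: [-0.9, -0.2, -0.4]
opening: 0.224
finger_force: 20.0
```

Emit:
send_rows(steps=[[0, 0, -1.2, 0, 0, 0], [0, 0, -1.8, 0, 0, 0.08], [0, 0, -1.8, 0, 0, 0.08], [0, 0, -1.8, 0, 0, 0.08], [0, 0, -1.8, 0, 0, 0.08], [0, 0, -1.0, 0, 0, 0.08], [0, 0, 0, 0, 0, 0.08], [0, 0, 0, 0, 0, 0.08], [0, 0, 0, 0, 0, 0.06], [0, 0, 0, 0, 0, 0]])

```text
time_s: 5.75
position: [437.9, -182.4, 128.4]
tool_rot: [0.0, 0.996, 0.087, 0.0]
force: [1.0, -0.3, -1.3]
opening: 0.219
finger_force: 20.0
```

Run:
```python
from h import *
go((461.8,-375.4,120),-80.1); print(tool()[1]["opening"])
z=np.load("scene.npz");X=z["X"];ok=z["d"]>0
T,o=tool();p=camera("wrist");W=cloud(p,T@np.array(p["T_tool_cam"]))
for n,X,ok in[("s",X,ok),("w",W,p["depth"]>0)]:
  for lo in range(460,660,20):
    m=ok&(X[...,0]>lo)&(X[...,0]<lo+20)&(X[...,1]<-420)&(X[...,1]>-520)&(X[...,2]>15)&(X[...,2]<130)
    if m.sum()>5: print(n,lo,m.sum(),np.percentile(X[m][:,1],[50,90,99]).round(0),X[m][:,2].max().round(0))
```

```text
shift cm [-0.99 19.43  0.84] turn about z rad [-0.    -0.     0.001] yaw -80.0 pos [ 437.9 -182.4  128.4] down [ 6.e-04 -3.e-04 -1.e+00]
0.21916324159321243
s 540 226 [-460. -455. -452.] 104.0
s 560 377 [-452. -445. -441.] 106.0
s 580 412 [-442. -433. -430.] 106.0
s 600 399 [-431. -423. -421.] 106.0
s 620 193 [-439. -421. -420.] 106.0
s 640 123 [-447. -422. -420.] 107.0
```

Emit:
send_rows(steps=[[-0.1, 1.9, 0, 0, 0, 0], [-0.1, 2.2, 0, 0, 0, 0], [-0.1, 2.2, 0, 0, 0, 0], [-0.1, 2.2, 0, 0, 0, 0], [-0.1, 2.2, 0, 0, 0, 0], [-0.1, 2.2, 0, 0, 0, 0], [-0.1, 2.2, 0, 0, 0, 0], [-0.1, 2.0, 0, 0, 0, 0], [-0.1, 1.5, 0, 0, 0, 0], [-0.1, 0.8, 0, 0, 0, 0]])

```text
time_s: 7.05
position: [461.6, -375.9, 127.5]
tool_rot: [-0.0, 0.996, 0.087, -0.0]
force: [0.5, 0.8, -1.1]
opening: 0.22
finger_force: 20.0
```

Run:
```python
from h import *
T,o=tool(); p=camera("wrist");X=cloud(p,T@np.array(p["T_tool_cam"]));d=p["depth"]; save("w2",p["frame"])
print(tray2(X,p["frame"],d,(492,-330)))
print(top(X,d>0,(530,-367),43),top(X,d>0,(525,-286),31))
go((461.8,-375.4,22),-80.1)
```

```text
z rim [-0.2  1.2  1.7 26. ]
((492.8276672363281, -331.17425537109375), (118.17163848876953, 159.14620971679688), 9.93436050415039, [[420.8999938964844, -263.0], [448.3999938964844, -419.70001220703125], [564.7999877929688, -399.3999938964844], [537.2999877929688, -242.60000610351562]], 1549)
(array([ 529.7, -366.8]), array([ 529.8, -366.8,   43.3]), 510) (array([ 524.4, -285.8]), array([ 524.6, -286.3,   31.2]), 208)
shift cm [ 0.04 -0.08 10.55] turn about z rad [ 0.    -0.     0.001] yaw -80.1 pos [ 461.5 -376.3  127.5] down [-2.e-04 -1.e-04 -1.e+00]
```

View pics/w2.png

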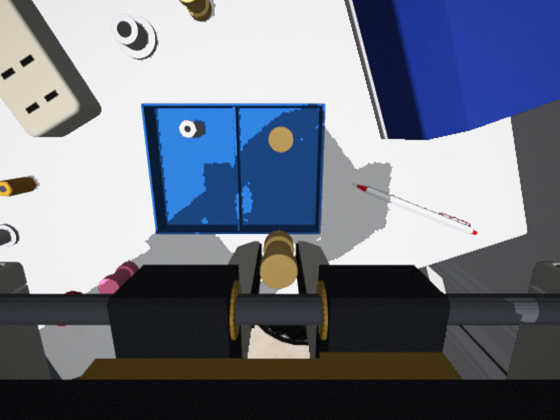

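The gripped blank (280,260) hangs over the blanks' compartment. The tray lies square to the tool, so I'll lower it.

Emit:
send_rows(steps=[[0.04, -0.08, 1.2, 0, 0, 0], [0, 0, 1.6, 0, 0, 0], [0, 0, 1.6, 0, 0, 0], [0, 0, 1.6, 0, 0, 0], [0, 0, 1.6, 0, 0, 0], [0, 0, 1.2, 0, 0, 0], [0, 0, 0.8, 0, 0, 0], [0, 0, 0.6, 0, 0, 0], [0, 0, 0.3, 0, 0, 0], [0, 0, 0, 0, 0, 0]])

```text
time_s: 8.35
position: [461.9, -374.4, 22.8]
tool_rot: [0.0, 0.996, 0.087, 0.0]
force: [-0.3, 0.1, -1.1]
opening: 0.222
finger_force: 20.0
```

Run:
```python
from h import *
T,o=tool(); print(T[:3,3].round(1),o["force"].round(1),o["opening"])
```

```text
[ 461.9 -374.4   22.8] [-0.3  0.1 -1.1] 0.22192132909758097
```

Nudge down 1 mm, release, then retreat upward.

Emit:
send_rows(steps=[[0, 0, 0.05, 0, 0, 0], [0, 0, 0.05, 0, 0, 0], [0, 0, 0, 0, 0, 0], [0, 0, 0, 0, 0, 0], [0, 0, 0, 0, 0, 0], [0, 0, 0, 0, 0, 0], [0, 0, 0, 0, 0, 0], [0, 0, 0, 0, 0, 0], [0, 0, 0, 0, 0, 0], [0, 0, 0, 0, 0, 0]])

```text
time_s: 9.6
position: [462.0, -374.4, 22.4]
tool_rot: [0.0, 0.996, 0.087, 0.0]
force: [-1.2, 0.9, 5.8]
opening: 0.221
finger_force: 20.0
```

Emit:
send_rows(steps=[[0, 0, 0, 0, 0, 0], [0, 0, 0, 0, 0, 0], [0, 0, 0, 0, 0, 0], [0, 0, -0.5, 0, 0, 0], [0, 0, -1.2, 0, 0, 0], [0, 0, -1.8, 0, 0, 0], [0, 0, -2.0, 0, 0, 0], [0, 0, -2.0, 0, 0, 0], [0, 0, -2.0, 0, 0, 0], [0, 0, -1.5, 0, 0, 0]], fingers=0.67)

```text
time_s: 10.85
position: [461.9, -374.4, 133.3]
tool_rot: [0.0, 0.996, 0.087, 0.0]
force: [-0.1, 0.3, 0.4]
opening: 0.33
finger_force: 0.0
```

Run:
```python
from h import *
go((621.5,-275,130),0)
```

```text
shift cm [17.44 -7.03  0.34] turn about z rad [ 1.000e-03  1.000e-03 -1.397e+00] yaw -80.0 pos [ 461.9 -374.4  133.3] down [ 7.e-04 -6.e-04 -1.e+00]
```

Emit:
send_rows(steps=[[1.74, -0.7, 0, 0, 0, 0], [1.74, -0.7, 0, 0, 0, 0], [1.74, -0.7, 0, 0, 0, 0], [1.74, -0.7, 0, 0, 0, 0], [1.74, -0.7, 0, 0, 0, 0], [1.74, -0.7, 0, 0, 0, 0], [1.74, -0.7, 0, 0, 0, 0], [1.74, -0.7, 0, 0, 0, 0], [1.74, -0.7, 0, 0, 0, 0], [1.74, -0.7, 0, 0, 0, 0]], fingers=0.57)

```text
time_s: 12.1
position: [622.1, -274.6, 131.6]
tool_rot: [0.0, 0.996, 0.087, 0.0]
force: [-0.7, -1.4, -1.1]
opening: 0.427
finger_force: 0.0
```

Emit:
send_rows(steps=[[0, 0, 0, 0, 0, -0.1], [0, 0, 0, 0, 0, -0.17], [0, 0, 0, 0, 0, -0.17], [0, 0, 0, 0, 0, -0.17], [0, 0, 0, 0, 0, -0.17], [0, 0, 0, 0, 0, -0.17], [0, 0, 0, 0, 0, -0.17], [0, 0, 0, 0, 0, -0.17], [0, 0, 0, 0, 0, -0.1], [0, 0, 0, 0, 0, 0]])

```text
time_s: 13.35
position: [621.5, -275.0, 131.6]
tool_rot: [-0.0, 0.71, 0.704, 0.0]
force: [0.9, 0.3, 0.9]
opening: 0.429
finger_force: 0.0
```

Run:
```python
from h import *
T,o=tool(); p=camera("wrist");X=cloud(p,T@np.array(p["T_tool_cam"]));d=p["depth"]; save("w3",p["frame"])
t=top(X,d>0,(622,-275),41); print(t,top(X,d>0,(591,-224),25)); go((*t[0],19),0)
```

```text
(array([ 626.1, -277.1]), array([ 626.1, -277.1,   41. ]), 392) (array([ 593.2, -224.8]), array([ 593.4, -224.9,   24.9]), 318)
shift cm [-0.2   0.47 11.26] turn about z rad [ 0.    -0.    -0.009] yaw -0.5 pos [ 621.4 -275.   131.6] down [-1.e-04  0.e+00 -1.e+00]
```

View pics/w3.png

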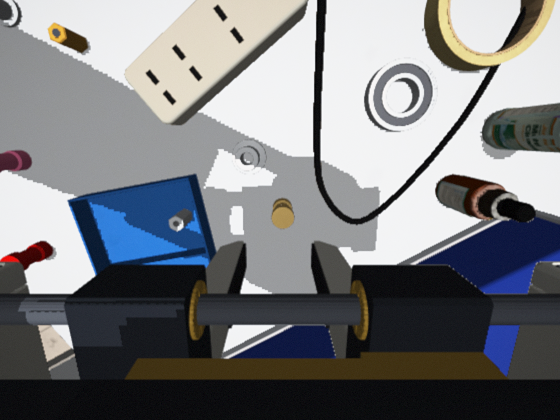

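Blank_2 is at (283,213), between the fingers. The bush (248,157) and the cable bend (358,222) are clear.

Emit:
send_rows(steps=[[-0.15, 0.3, 1.5, 0, 0, 0], [0, 0, 1.6, 0, 0, 0], [0, 0, 1.6, 0, 0, 0], [0, 0, 1.6, 0, 0, 0], [0, 0, 1.5, 0, 0, 0], [0, 0, 1.4, 0, 0, 0], [0, 0, 1.1, 0, 0, 0], [0, 0, 0.8, 0, 0, 0], [0, 0, 0, 0, 0, 0], [0, 0, 0, 0, 0, 0]])

```text
time_s: 14.65
position: [624.3, -276.9, 21.2]
tool_rot: [0.0, 0.71, 0.705, 0.0]
force: [-0.4, 0.5, 0.4]
opening: 0.429
finger_force: 0.0
```

Emit:
send_rows(steps=[[0, 0, 0, 0, 0, 0], [0, 0, 0, 0, 0, 0], [0, 0, 0, 0, 0, 0], [0, 0, 0, 0, 0, 0], [0, 0, 0, 0, 0, 0], [0, 0, 0, 0, 0, 0], [0, 0, 0, 0, 0, 0], [0, 0, 0, 0, 0, 0], [0, 0, 0, 0, 0, 0], [0, 0, 0, 0, 0, 0]], fingers=1)

```text
time_s: 15.9
position: [624.2, -276.8, 20.9]
tool_rot: [0.0, 0.71, 0.705, 0.0]
force: [0.5, 0.1, 5.6]
opening: 0.222
finger_force: 20.0
```

Emit:
send_rows(steps=[[0, 0, -0.4, 0, 0, 0], [0, 0, -0.8, 0, 0, 0], [0, 0, -1.4, 0, 0, 0], [0, 0, -1.6, 0, 0, 0], [0, 0, -1.6, 0, 0, 0], [0, 0, -1.6, 0, 0, 0], [0, 0, -1.6, 0, 0, 0], [0, 0, -1.4, 0, 0, 0], [0, 0, -0.9, 0, 0, 0], [0, 0, -0.4, 0, 0, 0]])

```text
time_s: 17.15
position: [624.1, -276.8, 138.1]
tool_rot: [0.0, 0.71, 0.705, 0.0]
force: [0.4, -0.2, -1.6]
opening: 0.221
finger_force: 20.0
```

Run:
```python
from h import *
go((492,-370.8,120),-95)
```

```text
shift cm [ -9.49 -13.15   1.81] turn about z rad [-0.    0.   -1.49] yaw -0.4 pos [ 624.1 -276.8  138.1] down [ 3.e-04 -1.e-04 -1.e+00]
```

Emit:
send_rows(steps=[[-0.5, -0.7, 0, 0, 0, 0], [-1.1, -1.5, 0, 0, 0, 0], [-1.1, -1.5, 0, 0, 0, 0], [-1.1, -1.5, 0, 0, 0, 0], [-1.1, -1.5, 0, 0, 0, 0], [-1.1, -1.5, 0, 0, 0, 0], [-1.1, -1.5, 0, 0, 0, 0], [-1.1, -1.5, 0, 0, 0, 0], [-0.8, -1.2, 0, 0, 0, 0], [-0.5, -0.75, 0, 0, 0, 0]])

```text
time_s: 18.4
position: [491.1, -371.4, 137.7]
tool_rot: [0.0, 0.71, 0.704, 0.0]
force: [-0.2, 0.1, -1.3]
opening: 0.22
finger_force: 20.0
```

Emit:
send_rows(steps=[[0, 0, 0, 0, 0, 0.15], [0, 0, 0, 0, 0, 0.17], [0, 0, 0, 0, 0, 0.17], [0, 0, 0, 0, 0, 0.18], [0, 0, 0, 0, 0, 0.18], [0, 0, 0, 0, 0, 0.18], [0, 0, 0, 0, 0, 0.18], [0, 0, 0, 0, 0, 0.17], [0, 0, 0, 0, 0, 0.17], [0, 0, 0, 0, 0, 0.1]])

```text
time_s: 19.65
position: [491.9, -370.8, 137.6]
tool_rot: [-0.0, 0.999, -0.045, 0.0]
force: [-0.4, -0.1, 0.1]
opening: 0.218
finger_force: 20.0
```

Run:
```python
from h import *
T,o=tool(); p=camera("wrist");X=cloud(p,T@np.array(p["T_tool_cam"]));d=p["depth"]; save("w4",p["frame"])
print(top(X,d>0,(530,-367),43),top(X,d>0,(525,-286),31))
go((492,-370.8,23),-95)
```

```text
(array([ 529.8, -366.9]), array([ 529.9, -366.9,   43.4]), 431) (array([ 524.6, -286.4]), array([ 524.7, -286.4,   31.1]), 171)
shift cm [1.000e-02 0.000e+00 1.146e+01] turn about z rad [-0.    -0.    -0.007] yaw -95.4 pos [ 491.9 -370.8  137.6] down [-0.e+00  1.e-04 -1.e+00]
```

View pics/w4.png

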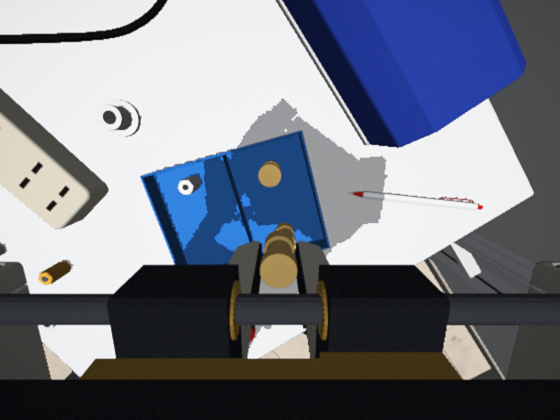

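The held blank (275,260) is over the free middle of its compartment, and the standing parts haven't moved.

Emit:
send_rows(steps=[[0, 0, 1.0, 0, 0, 0], [0, 0, 1.7, 0, 0, 0], [0, 0, 1.8, 0, 0, 0], [0, 0, 1.8, 0, 0, 0], [0, 0, 1.8, 0, 0, 0], [0, 0, 1.5, 0, 0, 0], [0, 0, 0.9, 0, 0, 0], [0, 0, 0.6, 0, 0, 0], [0, 0, 0.3, 0, 0, 0], [0, 0, 0.1, 0, 0, 0]])

```text
time_s: 20.95
position: [492.2, -371.0, 23.3]
tool_rot: [0.0, 0.999, -0.043, 0.0]
force: [-1.2, 1.4, 7.8]
opening: 0.221
finger_force: 20.0
```

Emit:
send_rows(steps=[[0, 0, 0, 0, 0, 0], [0, 0, 0, 0, 0, 0], [0, 0, 0, 0, 0, 0], [0, 0, 0, 0, 0, 0], [0, 0, 0, 0, 0, 0], [0, 0, 0, 0, 0, 0], [0, 0, 0, 0, 0, 0], [0, 0, 0, 0, 0, 0], [0, 0, 0, 0, 0, 0], [0, 0, 0, 0, 0, 0]])

```text
time_s: 22.2
position: [492.1, -371.0, 23.4]
tool_rot: [0.0, 0.999, -0.043, 0.0]
force: [-2.2, 1.0, 6.7]
opening: 0.221
finger_force: 20.0
```

Emit:
send_rows(steps=[[0, 0, 0, 0, 0, 0], [0, 0, 0, 0, 0, 0], [0, 0, 0, 0, 0, 0], [0, 0, -0.5, 0, 0, 0], [0, 0, -1.2, 0, 0, 0], [0, 0, -1.8, 0, 0, 0], [0, 0, -2.0, 0, 0, 0], [0, 0, -2.0, 0, 0, 0], [0, 0, -2.0, 0, 0, 0], [0, 0, -1.5, 0, 0, 0]], fingers=0.68)

```text
time_s: 23.45
position: [492.0, -370.9, 134.3]
tool_rot: [0.0, 0.999, -0.043, 0.0]
force: [0.6, 0.2, 0.4]
opening: 0.322
finger_force: 0.0
```

Run:
```python
from h import *
T,o=tool(); p=camera("wrist");X=cloud(p,T@np.array(p["T_tool_cam"]));d=p["depth"]
print(top(X,d>0,(530,-367),43),top(X,d>0,(525,-286),31),top(X,d>0,(492,-371),43))
go((549.5,-24,130),-80)
```

```text
(array([ 529.7, -367. ]), array([ 529.9, -367. ,   43.3]), 442) (array([ 524.4, -286.3]), array([ 524.6, -286.4,   31.1]), 177) (array([ 492.7, -372.2]), array([ 493.2, -372.1,   43.3]), 404)
shift cm [  2.69 -35.09   0.56] turn about z rad [ 0.001  0.    -0.261] yaw -94.9 pos [ 492.5 -371.3  136.1] down [ 0.0022 -0.0018 -1.    ]
```

Emit:
send_rows(steps=[[0.15, -1.8, 0, 0, 0, 0], [0.28, -3.9, 0, 0, 0, 0], [0.28, -3.9, 0, 0, 0, 0], [0.28, -3.9, 0, 0, 0, 0], [0.28, -3.9, 0, 0, 0, 0], [0.28, -3.9, 0, 0, 0, 0], [0.28, -3.9, 0, 0, 0, 0], [0.28, -3.9, 0, 0, 0, 0], [0.28, -3.9, 0, 0, 0, 0], [0.3, -2.1, 0, 0, 0, 0]], fingers=0.61)

```text
time_s: 24.75
position: [548.2, -20.8, 131.7]
tool_rot: [-0.0, 0.999, -0.042, -0.001]
force: [-0.2, 0.1, -0.8]
opening: 0.388
finger_force: 0.0
```

Emit:
send_rows(steps=[[0, 0, 0, 0, 0, -0.07], [0, 0, 0.5, 0, 0, -0.1], [0, 0, 1, 0, 0, -0.09], [0, 0, 1, 0, 0, 0], [0, 0, 0.5, 0, 0, 0], [0, 0, 0, 0, 0, 0], [0, 0, 0, 0, 0, 0], [0, 0, 0, 0, 0, 0], [0, 0, 0, 0, 0, 0], [0, 0, 0, 0, 0, 0]])

```text
time_s: 26.0
position: [548.9, -23.5, 102.7]
tool_rot: [0.0, 0.996, 0.087, 0.0]
force: [-0.2, 0.3, 0.2]
opening: 0.391
finger_force: 0.0
```

Run:
```python
from h import *
T,o=tool(); p=camera("wrist");X=cloud(p,T@np.array(p["T_tool_cam"]));d=p["depth"]; save("w5",p["frame"])
t=top(X,d>0,(550,-24),29); print(t,top(X,d>0,(468,-54),29)); go((*t[0],9),-80)
```

```text
(array([552.7, -25.5]), array([552.9, -25.4,  28.8]), 194) None
shift cm [0.34 0.27 9.37] turn about z rad [ 0.     0.    -0.001] yaw -80.0 pos [548.9 -23.5 102.7] down [ 1.e-04  0.e+00 -1.e+00]
```

View pics/w5.png

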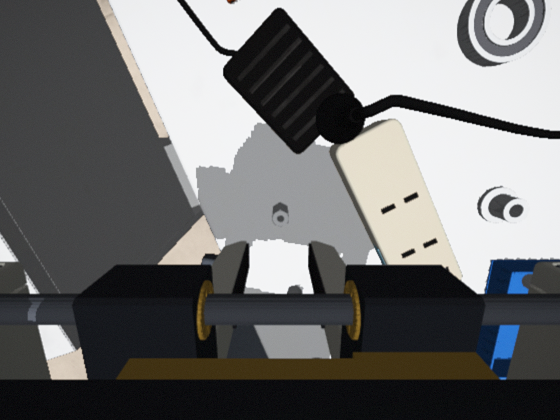

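Spacer_1 is at (280,213). The black plug (340,118) is tall, so I'll check its height against the gripper body before lowering.

Run:
```python
from h import *
T,o=tool(); p=camera("wrist");X=cloud(p,T@np.array(p["T_tool_cam"]));d=p["depth"]
z=np.load("scene.npz")
for X,ok in((X,d>0),(z["X"],z["d"]>0)):
    m=ok&(X[...,2]>65)&(X[...,2]<160)&(np.hypot(X[...,0]-580,X[...,1]+40)<150)&(X[...,0]>545)
    m=cv2.morphologyEx(m.astype(np.uint8),cv2.MORPH_OPEN,np.ones((3,3)))>0
    P=X[m]; print(len(P)); 
    if len(P):
        print(P.min(0).round(),P.max(0).round())
        for y in (-20,-60,-100,-120,-140): print(y,(-80,-105,-120,-142))
        for yw in (-80,-105,-120,-142):
            a=np.radians(yw); e=np.array([np.cos(a),np.sin(a)]); q=P[:,:2]-(551,-25); l=abs(q@e); w=abs(q@[-e[1],e[0]])
            print(yw,"clear",np.maximum(l-94,w-37.5).min().round(1))
```

```text
5328
[ 545. -153.   65.] [656.  10. 160.]
-20 (-80, -105, -120, -142)
-60 (-80, -105, -120, -142)
-100 (-80, -105, -120, -142)
-120 (-80, -105, -120, -142)
-140 (-80, -105, -120, -142)
-80 clear -37.5
-105 clear -37.5
-120 clear -33.2
-142 clear -26.5
217
[ 630. -144.   65.] [653. -45. 107.]
-20 (-80, -105, -120, -142)
-60 (-80, -105, -120, -142)
-100 (-80, -105, -120, -142)
-120 (-80, -105, -120, -142)
-140 (-80, -105, -120, -142)
-80 clear 35.4
-105 clear 46.1
-120 clear 43.8
-142 clear 30.0
```

Emit:
send_rows(steps=[[0.2, 0.15, 1.2, 0, 0, 0], [0, 0, 1.5, 0, 0, 0], [0, 0, 1.5, 0, 0, 0], [0, 0, 1.5, 0, 0, 0], [0, 0, 1.3, 0, 0, 0], [0, 0, 1.2, 0, 0, 0], [0, 0, 0.9, 0, 0, 0], [0, 0, 0.6, 0, 0, 0], [0, 0, 0, 0, 0, 0], [0, 0, 0, 0, 0, 0]])

```text
time_s: 27.35
position: [551.4, -24.6, 6.1]
tool_rot: [0.0, 0.996, 0.087, 0.0]
force: [0.2, -0.1, -0.1]
opening: 0.389
finger_force: 0.0
```

Emit:
send_rows(steps=[[0, 0, 0, 0, 0, 0], [0, 0, 0, 0, 0, 0], [0, 0, 0, 0, 0, 0], [0, 0, 0, 0, 0, 0], [0, 0, 0, 0, 0, 0], [0, 0, 0, 0, 0, 0], [0, 0, 0, 0, 0, 0], [0, 0, 0, 0, 0, 0], [0, 0, 0, 0, 0, 0], [0, 0, 0, 0, 0, 0]], fingers=1)

```text
time_s: 28.6
position: [551.2, -24.6, 5.8]
tool_rot: [0.0, 0.996, 0.087, 0.0]
force: [-0.5, 0.5, 4.9]
opening: 0.164
finger_force: 20.0
```

Emit:
send_rows(steps=[[0, 0, -0.4, 0, 0, 0], [0, 0, -0.8, 0, 0, 0], [0, 0, -1.4, 0, 0, 0], [0, 0, -1.6, 0, 0, 0], [0, 0, -1.8, 0, 0, 0], [0, 0, -1.8, 0, 0, 0], [0, 0, -1.8, 0, 0, 0], [0, 0, -1.6, 0, 0, 0], [0, 0, -1.0, 0, 0, 0], [0, 0, -0.5, 0, 0, 0]])

```text
time_s: 29.85
position: [551.2, -24.6, 133.1]
tool_rot: [0.0, 0.996, 0.087, 0.0]
force: [-0.0, 0.1, -0.8]
opening: 0.166
finger_force: 20.0
```

Run:
```python
from h import *
c=np.array([492.8,-331]); x=np.array([.985,.172]); y=np.array([-.172,.985])
for a in (-36,0): t=c+a*x+38*y; print(a,t); go((*t,120),-80.1)
```

```text
-36 [ 450.804 -299.762]
shift cm [-14.65  25.37   1.31] turn about z rad [-0.    -0.     0.001] yaw -80.0 pos [551.2 -24.6 133.1] down [ 3.e-04 -1.e-04 -1.e+00]
0 [ 486.264 -293.57 ]
shift cm [-11.05  25.37   1.31] turn about z rad [-0.    -0.     0.001] yaw -80.0 pos [551.2 -24.6 133.1] down [ 3.e-04 -1.e-04 -1.e+00]
```

Emit:
send_rows(steps=[[-0.75, 1.3, 0, 0, 0, 0], [-1.6, 2.8, 0, 0, 0, 0], [-1.6, 2.8, 0, 0, 0, 0], [-1.6, 2.8, 0, 0, 0, 0], [-1.6, 2.8, 0, 0, 0, 0], [-1.6, 2.8, 0, 0, 0, 0], [-1.6, 2.8, 0, 0, 0, 0], [-1.6, 2.8, 0, 0, 0, 0], [-1.6, 2.8, 0, 0, 0, 0], [-1.1, 1.67, 0, 0, 0, 0]])

```text
time_s: 31.1
position: [449.5, -301.2, 132.0]
tool_rot: [-0.0, 0.996, 0.086, -0.0]
force: [0.2, -0.2, -0.4]
opening: 0.166
finger_force: 20.0
```

Emit:
send_rows(steps=[[0, 0, 0.5, 0, 0, 0], [0, 0, 1.2, 0, 0, 0], [0, 0, 1.6, 0, 0, 0], [0, 0, 1.8, 0, 0, 0], [0, 0, 1.8, 0, 0, 0], [0, 0, 1.6, 0, 0, 0], [0, 0, 1.0, 0, 0, 0], [0, 0, 0, 0, 0, 0], [0, 0, 0, 0, 0, 0], [0, 0, 0, 0, 0, 0]])

```text
time_s: 32.35
position: [451.0, -300.0, 38.3]
tool_rot: [0.0, 0.996, 0.087, 0.0]
force: [0.5, -0.7, 0.9]
opening: 0.162
finger_force: 20.0
```

Run:
```python
from h import *
T,o=tool(); p=camera("wrist"); save("w6",p["frame"])
go((450.8,-299.8,7.8),-80.1)
```

```text
shift cm [-0.01 -0.02  3.04] turn about z rad [-0.    -0.     0.001] yaw -80.0 pos [ 450.9 -300.    38.2] down [ 7.e-04 -5.e-04 -1.e+00]
```

View pics/w6.png

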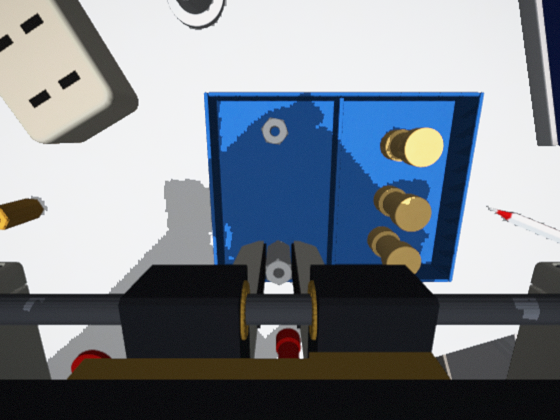

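The three blanks stand upright at (415,147), (405,210) and (395,250). Spacer_1 (279,270) is held centrally over its compartment.

Emit:
send_rows(steps=[[0, 0, 0.6, 0, 0, 0], [0, 0, 0.8, 0, 0, 0], [0, 0, 0.6, 0, 0, 0], [0, 0, 0.5, 0, 0, 0], [0, 0, 0.3, 0, 0, 0], [0, 0, 0.2, 0, 0, 0], [0, 0, 0.1, 0, 0, 0], [0, 0, 0, 0, 0, 0], [0, 0, 0, 0, 0, 0], [0, 0, 0, 0, 0, 0]])

```text
time_s: 33.65
position: [450.9, -299.9, 8.2]
tool_rot: [0.0, 0.996, 0.087, 0.0]
force: [-7.8, 6.7, 17.6]
opening: 0.164
finger_force: 20.0
```

Emit:
send_rows(steps=[[0, 0, 0, 0, 0, 0], [0, 0, 0, 0, 0, 0], [0, 0, 0, 0, 0, 0], [0, 0, -0.5, 0, 0, 0], [0, 0, -1.2, 0, 0, 0], [0, 0, -1.8, 0, 0, 0], [0, 0, -2.2, 0, 0, 0], [0, 0, -2.4, 0, 0, 0], [0, 0, -2.4, 0, 0, 0], [0, 0, -1.5, 0, 0, 0]], fingers=0.74)

```text
time_s: 34.9
position: [451.0, -300.0, 129.1]
tool_rot: [0.001, 0.996, 0.087, 0.001]
force: [0.6, -0.1, 0.2]
opening: 0.264
finger_force: 0.0
```

Run:
```python
from h import *
go((468,-54,105),-80.1)
```

```text
shift cm [  5.92 -23.94   2.38] turn about z rad [-0.    -0.     0.001] yaw -80.0 pos [ 451.  -300.   129.1] down [ 0.0018 -0.0013 -1.    ]
```

Emit:
send_rows(steps=[[0.3, -1.3, 0, 0, 0, 0], [0.65, -2.6, 0, 0, 0, 0], [0.65, -2.6, 0, 0, 0, 0], [0.65, -2.6, 0, 0, 0, 0], [0.65, -2.6, 0, 0, 0, 0], [0.65, -2.6, 0, 0, 0, 0], [0.65, -2.6, 0, 0, 0, 0], [0.65, -2.6, 0.6, 0, 0, 0], [0.65, -2.6, 1.2, 0, 0, 0], [0.42, -1.84, 0.6, 0, 0, 0]], fingers=0.61)

```text
time_s: 36.15
position: [466.7, -52.0, 101.1]
tool_rot: [-0.0, 0.996, 0.087, -0.001]
force: [-0.2, -0.2, 1.0]
opening: 0.386
finger_force: 0.0
```

Emit:
send_rows(steps=[[0, 0, 0, 0, 0, 0], [0, 0, 0, 0, 0, 0], [0, 0, 0, 0, 0, 0], [0, 0, 0, 0, 0, 0], [0, 0, 0, 0, 0, 0], [0, 0, 0, 0, 0, 0], [0, 0, 0, 0, 0, 0], [0, 0, 0, 0, 0, 0], [0, 0, 0, 0, 0, 0], [0, 0, 0, 0, 0, 0]])

```text
time_s: 37.4
position: [467.6, -53.7, 102.6]
tool_rot: [-0.0, 0.996, 0.087, -0.0]
force: [0.0, 0.5, 0.2]
opening: 0.392
finger_force: 0.0
```

Run:
```python
from h import *
T,o=tool(); p=camera("wrist");X=cloud(p,T@np.array(p["T_tool_cam"]));d=p["depth"]; save("w7",p["frame"])
t=top(X,d>0,(468,-54),29); print(t); go((*t[0],6),-80.1)
```

```text
(array([469.5, -54.5]), array([469.7, -54.6,  28.8]), 194)
shift cm [0.17 0.11 9.66] turn about z rad [-0.     0.     0.001] yaw -80.0 pos [467.6 -53.7 102.6] down [ 0.  0. -1.]
```

View pics/w7.png

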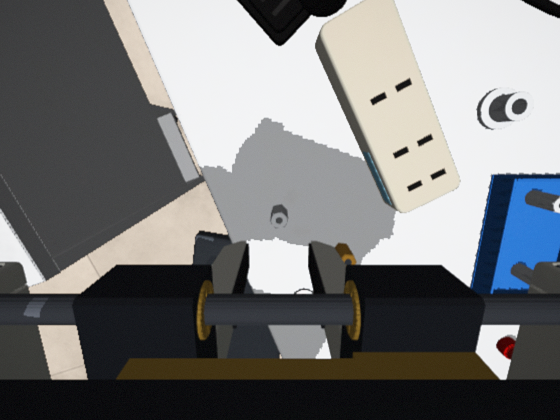

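Spacer_2 is at (279,215), between the fingers. The brass hexagon (347,252) is about 40 mm from the nearer finger.

Emit:
send_rows(steps=[[0.12, 0.08, 1.2, 0, 0, 0], [0, 0, 1.5, 0, 0, 0], [0, 0, 1.5, 0, 0, 0], [0, 0, 1.5, 0, 0, 0], [0, 0, 1.3, 0, 0, 0], [0, 0, 1.2, 0, 0, 0], [0, 0, 0.9, 0, 0, 0], [0, 0, 0.6, 0, 0, 0], [0, 0, 0, 0, 0, 0], [0, 0, 0, 0, 0, 0]])

```text
time_s: 38.7
position: [469.2, -54.4, 6.0]
tool_rot: [0.0, 0.996, 0.087, 0.0]
force: [0.5, -0.3, -0.9]
opening: 0.39
finger_force: 0.0
```

Emit:
send_rows(steps=[[0, 0, 0, 0, 0, 0], [0, 0, 0, 0, 0, 0], [0, 0, 0, 0, 0, 0], [0, 0, 0, 0, 0, 0], [0, 0, 0, 0, 0, 0], [0, 0, 0, 0, 0, 0], [0, 0, 0, 0, 0, 0], [0, 0, 0, 0, 0, 0], [0, 0, 0, 0, 0, 0], [0, 0, 0, 0, 0, 0]], fingers=1)

```text
time_s: 39.95
position: [469.0, -54.4, 5.8]
tool_rot: [0.0, 0.996, 0.087, 0.0]
force: [-1.0, -0.4, 5.7]
opening: 0.163
finger_force: 20.0
```

Emit:
send_rows(steps=[[0, 0, -0.4, 0, 0, 0], [0, 0, -0.8, 0, 0, 0], [0, 0, -1.4, 0, 0, 0], [0, 0, -1.6, 0, 0, 0], [0, 0, -1.8, 0, 0, 0], [0, 0, -1.8, 0, 0, 0], [0, 0, -1.8, 0, 0, 0], [0, 0, -1.6, 0, 0, 0], [0, 0, -1.0, 0, 0, 0], [0, 0, -0.5, 0, 0, 0]])

```text
time_s: 41.2
position: [469.0, -54.3, 133.1]
tool_rot: [0.0, 0.996, 0.087, 0.0]
force: [-0.9, -0.2, 0.0]
opening: 0.169
finger_force: 20.0
```

Run:
```python
from h import *
go((486.3,-293.6,120),-80.1)
```

```text
shift cm [-2.44 23.86  1.32] turn about z rad [-0.    -0.     0.001] yaw -80.0 pos [469.  -54.3 133.1] down [ 2.e-04 -1.e-04 -1.e+00]
```

Emit:
send_rows(steps=[[-0.2, 1.3, 0, 0, 0, 0], [-0.25, 2.6, 0, 0, 0, 0], [-0.25, 2.6, 0, 0, 0, 0], [-0.25, 2.6, 0, 0, 0, 0], [-0.25, 2.6, 0, 0, 0, 0], [-0.25, 2.6, 0, 0, 0, 0], [-0.25, 2.6, 0, 0, 0, 0], [-0.25, 2.6, 0, 0, 0, 0], [-0.25, 2.6, 0, 0, 0, 0], [-0.24, 1.76, 0, 0, 0, 0]])

```text
time_s: 42.45
position: [485.6, -295.1, 131.8]
tool_rot: [-0.0, 0.996, 0.086, -0.001]
force: [-1.0, 0.2, -0.7]
opening: 0.166
finger_force: 20.0
```

Emit:
send_rows(steps=[[0, 0, 0.5, 0, 0, 0], [0, 0, 1.2, 0, 0, 0], [0, 0, 1.6, 0, 0, 0], [0, 0, 1.8, 0, 0, 0], [0, 0, 1.8, 0, 0, 0], [0, 0, 1.6, 0, 0, 0], [0, 0, 1.0, 0, 0, 0], [0, 0, 0, 0, 0, 0], [0, 0, 0, 0, 0, 0], [0, 0, 0, 0, 0, 0]])

```text
time_s: 43.7
position: [486.5, -293.8, 38.3]
tool_rot: [0.0, 0.996, 0.087, 0.0]
force: [-0.6, -0.5, -0.0]
opening: 0.173
finger_force: 20.0
```

Run:
```python
from h import *
T,o=tool(); p=camera("wrist"); save("w8",p["frame"])
go((486.3,-293.6,7.8),-80.1)
```

```text
shift cm [-0.01 -0.02  3.04] turn about z rad [-0.    -0.     0.001] yaw -80.0 pos [ 486.4 -293.7   38.2] down [ 7.e-04 -5.e-04 -1.e+00]
```

View pics/w8.png

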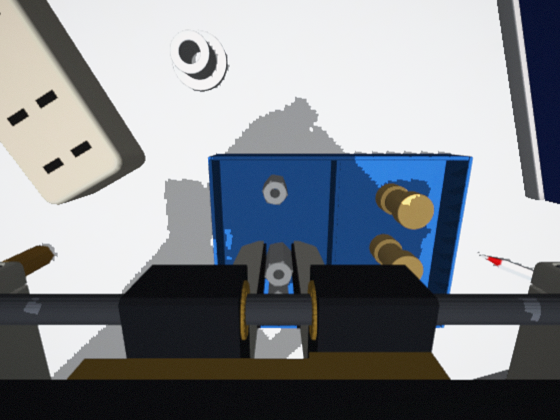

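Spacer_2 (279,270) is lined up behind the standing spacer (275,192), with clear space round it.

Emit:
send_rows(steps=[[0, 0, 0.6, 0, 0, 0], [0, 0, 0.8, 0, 0, 0], [0, 0, 0.6, 0, 0, 0], [0, 0, 0.5, 0, 0, 0], [0, 0, 0.3, 0, 0, 0], [0, 0, 0.2, 0, 0, 0], [0, 0, 0.05, 0, 0, 0], [0, 0, 0, 0, 0, 0], [0, 0, 0, 0, 0, 0], [0, 0, 0, 0, 0, 0]])

```text
time_s: 45.0
position: [486.3, -293.6, 8.2]
tool_rot: [0.0, 0.996, 0.087, 0.0]
force: [-5.4, 3.8, 12.5]
opening: 0.165
finger_force: 20.0
```

Emit:
send_rows(steps=[[0, 0, 0, 0, 0, 0], [0, 0, 0, 0, 0, 0], [0, 0, 0, 0, 0, 0], [0, 0, -0.5, 0, 0, 0], [0, 0, -1.2, 0, 0, 0], [0, 0, -1.8, 0, 0, 0], [0, 0, -2.2, 0, 0, 0], [0, 0, -2.4, 0, 0, 0], [0, 0, -2.4, 0, 0, 0], [0, 0, -1.5, 0, 0, 0]], fingers=0.74)

```text
time_s: 46.25
position: [486.5, -293.8, 129.6]
tool_rot: [0.001, 0.996, 0.087, 0.001]
force: [-0.6, -1.1, 0.7]
opening: 0.264
finger_force: 0.0
```

Emit:
send_rows(steps=[[-1, 0, -0.5, 0, 0, 0], [-1, 0, -1, 0, 0, 0], [-1, 0, -1, 0, 0, 0], [-1, 0, -1, 0, 0, 0], [-1, 0, -1, 0, 0, 0], [-1, 0, -0.5, 0, 0, 0], [0, 0, 0, 0, 0, 0], [0, 0, 0, 0, 0, 0], [0, 0, 0, 0, 0, 0], [0, 0, 0, 0, 0, 0]])

```text
time_s: 47.5
position: [427.2, -303.8, 176.8]
tool_rot: [-0.0, 0.996, 0.087, -0.0]
force: [0.2, 0.8, -0.7]
opening: 0.266
finger_force: 0.0
```

Run:
```python
from h import *
T,o=tool(); p=camera("wrist");X=cloud(p,T@np.array(p["T_tool_cam"]));d=p["depth"]; save("w9",p["frame"])
for n,xy,h in [("b",(530,-367),43),("s",(525,-286),31),("b1",(462,-374),43),("b2",(492,-371),43),("s1",(451,-300),31),("s2",(486,-294),31)]: print(n,top(X,d>0,xy,h))
p=camera("scene");X=cloud(p);d=p["depth"]
for n,xy,h in [("brs",(439,-119),29),("bush",(591,-222),25)]: print(n,top(X,d>0,xy,h))
```

```text
b (array([ 529.8, -366.5]), array([ 529.6, -366.4,   43.4]), 389)
s (array([ 524.3, -286.1]), array([ 524.3, -286.1,   31.3]), 147)
b1 (array([ 462.7, -375.3]), array([ 462.8, -374.9,   43.4]), 325)
b2 (array([ 492.7, -371.9]), array([ 492.7, -371.7,   43.3]), 349)
s1 (array([ 452. , -300.9]), array([ 452.3, -300.8,   31.3]), 123)
s2 (array([ 486.6, -294.7]), array([ 486.7, -294.6,   31.3]), 136)
brs (array([ 439.4, -118.8]), array([ 439.2, -118.6,   28.8]), 36)
bush (array([ 591., -224.]), array([ 590. , -222.3,   24.9]), 44)
```

View pics/w9.png

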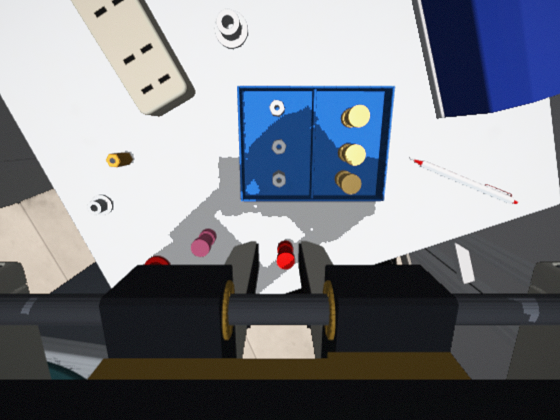

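All three spacers stand at (277,107), (279,147) and (279,180). All three blanks stand at (356,117), (352,154) and (347,183). The brass hexagon, the bush and the two parts already in the tray are where they were, so I'm handing in.

```bash
python3 -c "
from workcell import *
print(close_job())"
```

```text
the job is handed in; nothing more can be done
None
```

I filled the tray and handed the job in at about 48 s: three steel spacers stand upright in one compartment and three brass blanks in the other; the last pictures show the two parts already there, the brass hexagon spacer and the steel bush unmoved to within about 2 mm, and no verdict came back.

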